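# Fit a guard cartridge and snug its clamp ring

### The job

Take the fresh, pink-capped guard cartridge from the rack and set it upright and fully home in the empty holder. Then turn the slim blue clamp ring clockwise (seen from above) until you feel the clamp bite, and a little further so that it is snug but not over-tightened; let go and leave it so. Keep off the bare-metal fixed rings just above and below the blue ring, and leave the spent grey-capped cartridges, the bottles, the jar and the beaker alone.

Things in the scene. Friction and masses are not known exactly. Their poses are not given: they have to be found in the camera images.
- fresh_mid (a point): Fresh guard cartridge, the only one with a pink cap: white foot 22 mm diameter, 30 mm long (small chamfer at the bottom), under a pink cap 28 mm diameter, 16 mm tall; 46 mm in all, 40 to 85 g. The point is at its centre, 23 mm above the bottom of the foot; the cap spans 7 to 23 mm above the point. z is its axis, up. It starts upright in one of the three rack holes.
- spent_a_mid (a point): Spent cartridge, same shape, grey cap; point at its centre. Stays in the rack.
- spent_b_mid (a point): Other spent cartridge, same shape, grey cap; point at its centre. Stays in the rack.
- rack: White fixed rack block, 70 (x) x 200 (y) x 30 mm tall, with a row of three holes 25 mm in diameter and 20 mm deep, 65 mm apart along its y axis; origin at the centre of its underside. Cartridges stand in the holes with 20 mm of their foot below the rack's top.
- seat (a point): Where the fresh cartridge's centre lies when fully home in the holder: on the holder's vertical axis, 81 mm above the bench. The bore is 25 mm wide; its mouth (top of the upper fixed ring) is 5 mm above this point, its floor 23 mm below. When home, the cap spans 88 to 104 mm above the bench, its underside 2 mm clear of the upper ring.
- ring_mid (a point): Centre of the slim blue knurled clamp ring, half-way up: 52 mm outer diameter, 12 mm tall (6 mm above and below the point). 5 mm proud of the upper fixed ring all round; pinch it across its diameter from above, at any yaw, fingertips astride the upper ring and cap. Clockwise from above tightens; friction holds it where it is left. This point belongs to the holder and does not turn.
- upper_ring: Upper fixed ring of bare aluminium, 42 mm outer diameter, from 1.5 mm to 12 mm above the blue ring's top; origin at the centre of its underside. Robot must not touch it.
- lower_ring: Lower fixed ring and pedestal of bare aluminium, 60 mm outer diameter, its top 4 mm below the blue ring's underside; origin at the centre of its top. Robot must not touch it.
- squeeze (a joint): How far the clamp in the holder is squeezed, in rad of ring turn past the bite: 0 while the ring turns freely; snug is 0.06 to 0.30, above 0.30 is over-tightened. The free ring drags with about 0.35 N m; at the bite the torque steps up by about 0.12 N m, then grows by 0.6 N m per rad, so snug is 0.16 to 0.30 N m above the free torque.
- holder: Grey fixed base plate of the holder, 120 (x) x 110 (y) x 12 mm; origin at the centre of its underside, on the axis of the bore and rings. Inside it is the clamp: it bites after the ring has turned clockwise by 0.40 to 1.15 rad (23 to 66 degrees) from its start, different each time and not visible from outside.
- bottle_pink: Bystander: black bottle with pink label, 68 mm diameter, 130 mm tall; origin at the centre of its underside.
- bottle_blue: Bystander: black bottle with dark blue label, 60 mm diameter, 110 mm tall; origin at the centre of its underside.
- bottle_amber: Bystander: amber bottle with white cap, 86 mm diameter, 170 mm tall; origin at the centre of its underside.
- beaker: Bystander: glass beaker, 70 mm diameter, 90 mm tall; origin at the centre of its underside.
- vial_jar: Bystander: clear jar with blue lid, 48 mm diameter, 70 mm tall; origin at the centre of its underside.

How it is judged (in metres and radians):
On the way, in this order (a step that is already met when the one before it is completed fails the run):
1. the fresh cartridge stands fully home in the holder while the clamp is still loose (distance between fresh_mid and seat below 0.005 m and angle between fresh_mid's own z axis and vertical below 0.12 rad and value of joint squeeze below 0.03 rad), for 0.2 s.
2. the clamp ring is turned to a snug bite with the cartridge home (distance between fresh_mid and seat below 0.005 m and angle between fresh_mid's own z axis and vertical below 0.12 rad and value of joint squeeze above 0.06 rad), for 0.2 s.
At the end, for the whole second after the job is handed in: The fresh cartridge is upright (within 0.12 rad) and fully home (centre within 5 mm of the seat point); the clamp is left snug, squeezed by 0.06 to 0.30 rad (all of step 2 and value of joint squeeze below 0.3 rad); the robot touches nothing.
It fails at once if the upper fixed ring was touched by the robot (over 1 N) (contact force between any of the fingers, the arm and upper_ring above 1 N).
It fails at once if the lower fixed ring was touched by the robot (over 1 N) (contact force between any of the fingers, the arm and lower_ring above 1 N).
It fails at once if the clamp was over-tightened (squeezed more than 0.30 rad) (value of joint squeeze above 0.3 rad).
It fails at once if a spent cartridge was moved over 15 mm (distance of any of spent_a_mid, spent_b_mid from where it was at the start of the episode above 0.015 m).
It fails at once if a bottle, jar or beaker was moved over 30 mm (distance of any of bottle_pink, bottle_blue, bottle_amber, beaker, vial_jar from where it was at the start of the episode above 0.03 m).
It also fails if it takes over 72 s, if anything falls off the work surface, if the arm or the gripper's body presses on something with over 40 N, if the wrist force passes 120 N, or if a joint passes its speed limit or range.

### The arm

A 6-joint arm with a two-finger parallel gripper is mounted at the origin on the work surface. World frame = base frame: x ahead of the robot, y to its left, z up, the work surface at z = 0. Lengths are in m, angles in degrees, forces in N, time in s.
With the tool pointing down it reaches from about 0.35 to 0.875 m from the base axis. Payload 4.2 kg.
Tool frame: the origin (TCP) lies between the finger pads; the fingertips stand 14 mm ahead of it and the grasp point (between the pads) lies 5 mm behind it (r.tcp_to_tips is the distance from the TCP to the fingertips, in m); y points along the fingers, x is the direction in which the jaws open and shut, and the axes are right-handed (so a half turn about y gives the same grasp; the last joint's range is limited). The gripper opens to 87 mm and grips with 3 to 60 N. Pads are 19 mm wide; open, the fingers measure 117 mm over their backs; the gripper's body (75 mm by 190 mm) begins 51 mm behind the grasp point.
Start: joints at [84.145, 22.042, 0.453, 0, -68.411, -14.817], TCP at [0.221, 0.585, 0.237] pointing down, gripper open.
Joint ranges: [-179.83, 179.83], [-69.29, 118.12], [-61.27, 80.66], [-181.25, 117.63], [-171.15, -9.14], [-177.46, 177.46]. Speed limits (degrees/s): [159.86, 159.86, 180, 180, 180, 180].

### API

Orientations are given as a 3x3 rotation matrix whose columns are the frame's x, y, z axes.
In Python, from station import sense, optics, ticket, r gives the robot as it stands.
- The arm moves only by the tool carry_out, never from a script. Its argument "steps" is a list that holds one entry, the list of rows, each a list of 6 numbers: the shift along the world's x, y, z in cm, then the turn, a rotation vector about the world's x, y, z in rad. A call has 1 to 20 rows; each row is the pose to reach, as a shift and turn from the pose commanded when the call began; what a row does not reach only later rows make up. A row lasts 1/8 s, in which the tool goes at most 62.5 mm and 10.7 degrees, less where a joint would pass 70% of its speed; a pose out of reach is approached as far as the arm can. A call with a gripper value outside its range is refused whole. "fingers" is the closure in counts, from 0 (fully open) to 255 (shut), set as the call begins (left out, the last holds). The fingers move at their own pace and stop on an object; the grip force is fixed at half the most. Time passes only in rows, so rows that repeat a pose let the fingers close. It gives the time, the measured TCP pose, the force and the opening at its end, in the units of the state.
- sense(): the state, without advancing time (a new reading comes with each control period).
- optics.capture(name): name is "side" or "top"; returns a dict with "image" (420x560x3 uint8, red, green, blue), "fov_y" (degrees; the focal length in pixels is half the picture's height over the tangent of half this angle, whatever the lens; pixels are square), "cx", "cy" (the principal point, pixels), "rvec" (rotation vector, rad) and "tvec" (3), from world to camera coordinates, as OpenCV has them. Camera axes: x right, y down, z forward; pixel columns grow to the right and rows downward; lengths in m; the calibration is good to about 2 mm. A picture is of the moment at which its call begins. There is no depth.
- ticket.finish_job(): hands the job in, once; it reports no verdict.
The state is a dict: "time_s": time; "joints": joint angles; "joint_velocities": joint speeds; "effort": joint torques, N m; "tcp_pos": TCP position; "ee_rot": TCP orientation; "wrist_force": force on the tool from outside, world axes, zero at the start; "moment": the same for the moment, N m; "gripper_width": opening from 0.0 (shut) to 1.0 (fully open).
Only numpy, scipy, OpenCV 4.12 (cv2) and the standard library are available. Lean on these libraries where they do the work, as an engineer would, in place of code of your own. Each camera call takes 0.05 s, during which the arm holds its last target.

## Working session

There is one attempt and no reset: what is moved stays moved. The work goes in short steps, Python scripts to look and compute and a tool call to move; the robot and the scene stay as the last step left them, time stands still between calls to the robot, and variables do not carry over. Pictures are saved under pics/ and viewed, and the job is handed in when it is done.

Besides the shell and the picture viewer there is one more tool, called after "Request:" as name(argument=value, ...) on one line, values as JSON. carry_out: Moves the arm, as the interface text tells. Its arguments: {"type":"object","properties":{"steps":{"type":"array","items":{"type":"array","items":{"type":"array","items":{"type":"number"}}}},"fingers":{"type":"number"}},"required":["steps"]}

```bash
mkdir -p pics; python3 - <<'E'
from station import sense, optics, ticket, r
import cv2,numpy as np
for n in ("side","top"):
    c=optics.capture(n); cv2.imwrite(f"pics/{n}0.png",c["image"][:,:,::-1])
    print(n,{k:v for k,v in c.items() if k!="image"})
    np.savez(f"{n}.npz",**c)
print(sense())
E
```

```text
side {'fov_y': 52.25344528399278, 'cx': 282.12327167890425, 'cy': 208.31097502456606, 'rvec': array([ 0.12366959, -2.8460324 ,  1.23357852]), 'tvec': array([0.57682181, 0.06898582, 1.09433426])}
top {'fov_y': 53.97956128022952, 'cx': 284.32231425801234, 'cy': 210.0381462844559, 'rvec': array([ 2.17789178, -2.16659582,  0.07579302]), 'tvec': array([0.01554083, 0.59259648, 1.25337538])}
{'time_s': 0.1, 'joints': array([ 8.41461835e+01,  2.20847020e+01,  3.86094442e-01, -2.49679007e-02,
       -6.84123454e+01, -1.48187347e+01]), 'joint_velocities': array([ 0.05538688, -0.09537312,  0.14789376,  0.11921817, -0.00709554,
       -0.05133397]), 'effort': array([-4.24110385e-04, -3.91693926e+01,  1.87933606e+01,  4.23183337e+00,
        1.34309381e-02, -7.42144266e-05]), 'tcp_pos': array([0.22042153, 0.58427499, 0.23557696]), 'ee_rot': array([[-3.53176435e-01, -6.00593274e-04,  9.35556543e-01],
       [-9.35554650e-01, -1.88503642e-03, -3.53176931e-01],
       [ 1.97567384e-03, -9.99998043e-01,  1.03862612e-04]]), 'wrist_force': array([-0.41439302, -0.11866482, -0.79514909]), 'moment': array([-0.0220717 , -0.01769323,  0.0112666 ]), 'gripper_width': 0.9990027004666464}
```

```bash
ls -la; ls pics
```

```text
total 1396
drwxr-xr-x  3 agent agent   4096 Dec  6 16:30 .
drwxr-xr-x 23 root  root    4096 Dec  6 16:29 ..
drwxr-xr-x  2 agent agent   4096 Dec  6 16:30 pics
-rw-r--r--  1 agent agent 707130 Dec  6 16:30 side.npz
-rw-r--r--  1 agent agent 707130 Dec  6 16:30 top.npz
side0.png
top0.png
```

View pics/side0.png

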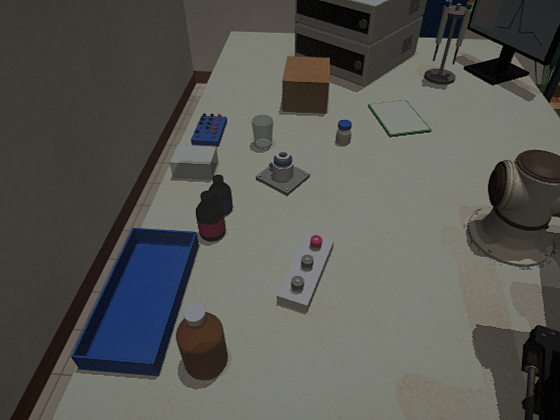

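View pics/top0.png

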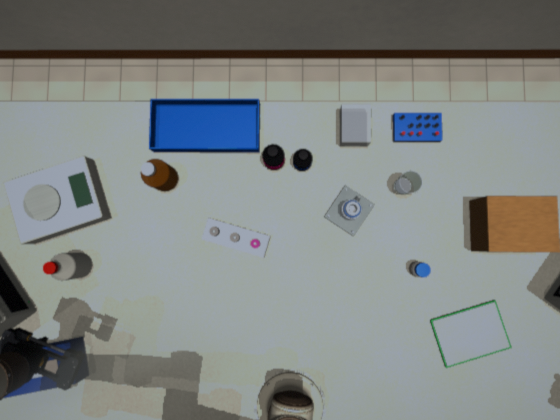

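```bash
python3 - <<'E'
import cv2,numpy as np
t=cv2.imread("pics/top0.png"); s=cv2.imread("pics/side0.png")
def crop(im,x,y,w,h,k): 
    c=im[y:y+h,x:x+w]; c=cv2.convertScaleAbs(c,alpha=1.2); return cv2.resize(c,None,fx=k,fy=k,interpolation=cv2.INTER_CUBIC)
cv2.imwrite("pics/t_h.png",crop(t,320,180,60,60,10))
cv2.imwrite("pics/t_r.png",crop(t,200,210,80,60,10))
cv2.imwrite("pics/s_h.png",crop(s,250,145,66,50,12))
cv2.imwrite("pics/s_r.png",crop(s,270,230,80,60,10))
E
```

```text
(no output)
```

View pics/t_h.png

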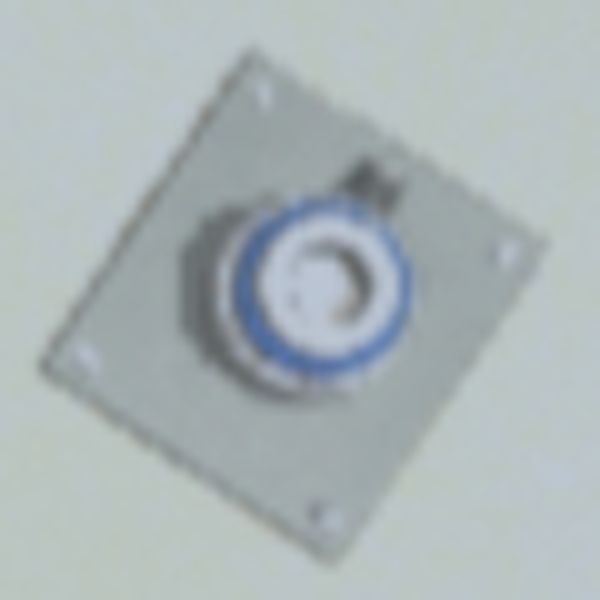

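View pics/t_r.png

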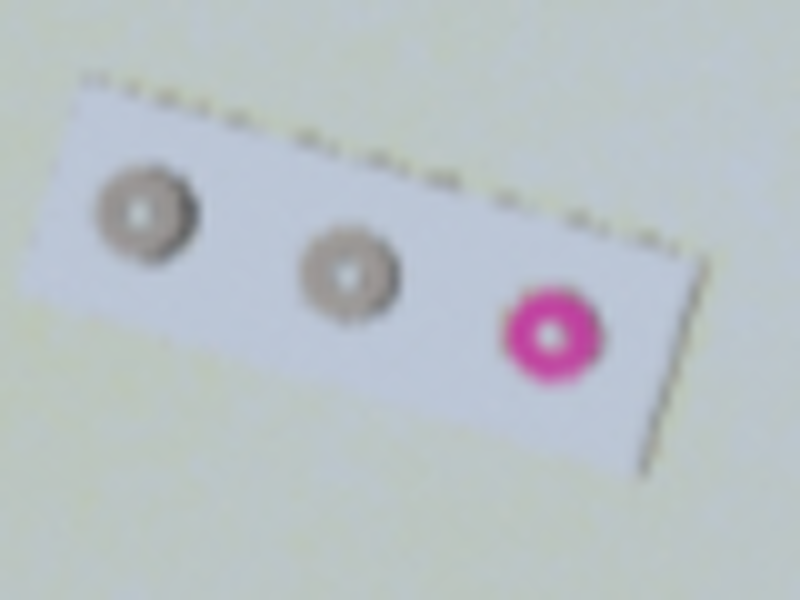

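View pics/s_h.png

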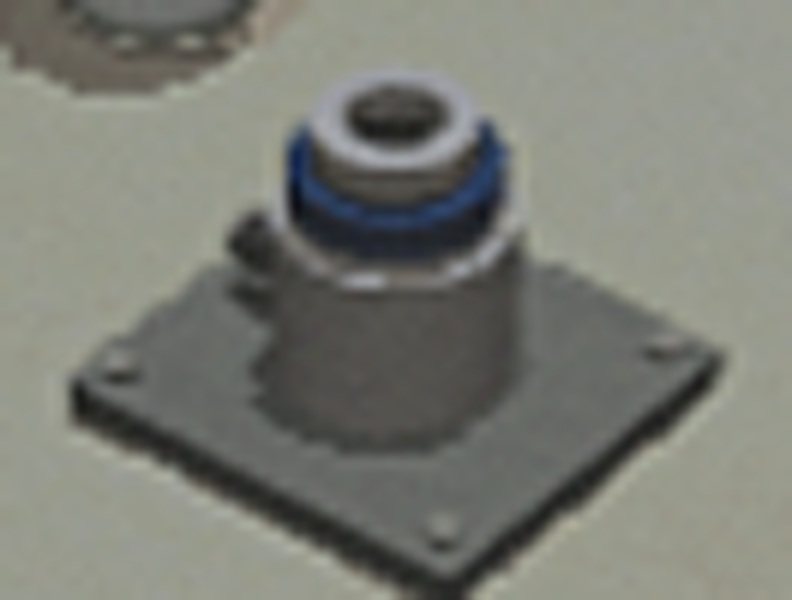

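View pics/s_r.png

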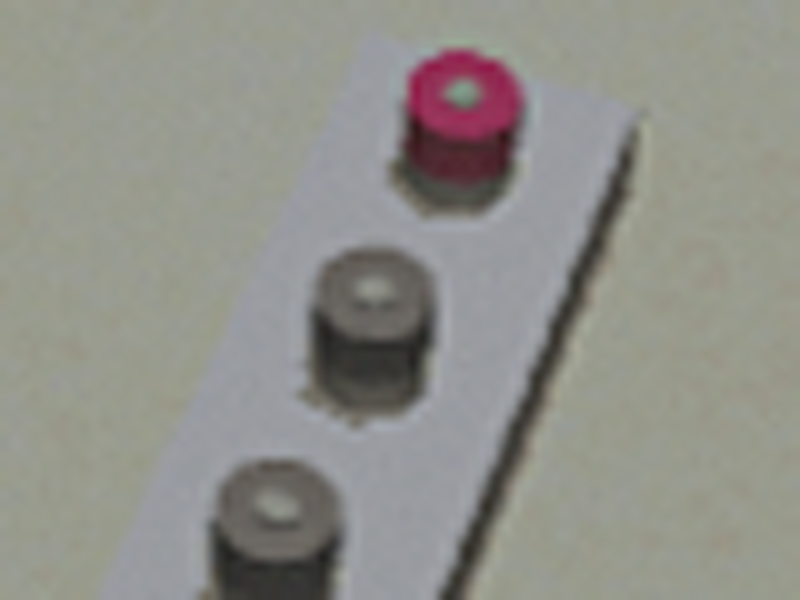

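```bash
cat > h.py <<'E'
import numpy as np,cv2
from scipy.optimize import least_squares
def load(n):
    c=np.load(n+".npz"); return c
def cam(c):
    f=c["image"].shape[0]/2/np.tan(np.radians(float(c["fov_y"]))/2)
    return np.array([[f,0,float(c["cx"])],[0,f,float(c["cy"])],[0,0,1]])
def proj(c,P): return cv2.projectPoints(np.asarray(P,float).reshape(-1,3),c["rvec"],c["tvec"],cam(c),None)[0].reshape(-1,2)
def ray(c,uv,z):
    R=cv2.Rodrigues(c["rvec"])[0]; o=-R.T@c["tvec"]; d=R.T@np.linalg.inv(cam(c))@[uv[0],uv[1],1]; return o+d*(z-o[2])/d[2]
def tri(a,ua,b,ub):
    return least_squares(lambda P:np.r_[proj(a,P)[0]-ua,proj(b,P)[0]-ub],[0.6,0,0.05])
def orig(cr,x,y,k): return np.array([(cr[0]+.5)/k-.5+x,(cr[1]+.5)/k-.5+y])
def overlay(c,circs,x,y,w,h,k,name):
    im=cv2.cvtColor(c["image"],cv2.COLOR_RGB2BGR)[y:y+h,x:x+w]; im=cv2.resize(cv2.convertScaleAbs(im,alpha=1.2),None,fx=k,fy=k,interpolation=cv2.INTER_CUBIC)
    for (cx,cy,cz,rad,col) in circs:
        t=np.linspace(0,2*np.pi,90); P=np.c_[cx+rad*np.cos(t),cy+rad*np.sin(t),0*t+cz]
        p=(proj(c,P)-[x,y]+.5)*k-.5; cv2.polylines(im,[np.round(p).astype(int)],True,col,1)
    cv2.imwrite(name,im)
E
python3 - <<'E'
from h import *
t,s=load("top"),load("side")
for nm,a,b,z in [("pink",orig((551,335),200,210,10),orig((463,93),270,230,10),.056),
 ("greyB",orig((347,275),200,210,10),orig((374,290),270,230,10),.056),
 ("greyA",orig((144,213),200,210,10),orig((278,507),270,230,10),.056),
 ("mouth",orig((324,284),320,180,10),orig((397,117),250,145,12),.086)]:
    q=tri(t,a,s,b); print(nm,ray(t,a,z).round(4),ray(s,b,z).round(4),"tri",q.x.round(4),q.fun.round(2))
E
```

```text
pink [0.4899 0.1068 0.056 ] [0.4896 0.1064 0.056 ] tri [0.4897 0.1068 0.0564] [-0.    0.06 -0.04 -0.  ]
greyB [0.5075 0.1686 0.056 ] [0.5078 0.1687 0.056 ] tri [0.5077 0.1686 0.0559] [ 0.   -0.05  0.04  0.  ]
greyA [0.5259 0.2303 0.056 ] [0.5256 0.2312 0.056 ] tri [0.5257 0.2304 0.055 ] [-0.    0.06 -0.05 -0.  ]
mouth [ 0.5945 -0.1814  0.086 ] [ 0.5935 -0.182   0.086 ] tri [ 0.5939 -0.1814  0.0865] [ 0.    0.18 -0.17 -0.02]
```

```bash
python3 - <<'E'
from h import *
t,s=load("top"),load("side")
x,y=.594,-.1815; G=(0,255,0);Rr=(0,0,255);Y=(0,255,255)
C=[(x,y,.086,.021,G),(x,y,.086,.0125,Rr),(x,y,.074,.026,Y),(x,y,.058,.030,Rr)]
px,py=.4897,.1066
D=[(px,py,.056,.014,G),(px,py,.040,.014,Y)]
overlay(t,C,330,190,40,40,10,"a.png");overlay(s,C,265,145,40,40,10,"b.png")
overlay(t,D,235,225,40,40,10,"c.png");overlay(s,D,297,222,40,40,10,"d.png")
I=[cv2.imread(f) for f in("a.png","b.png","c.png","d.png")]
cv2.imwrite("pics/ov.png",cv2.resize(np.vstack([np.hstack(I[:2]),np.hstack(I[2:])]),(600,600)))
E
```

```text
(no output)
```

View pics/ov.png

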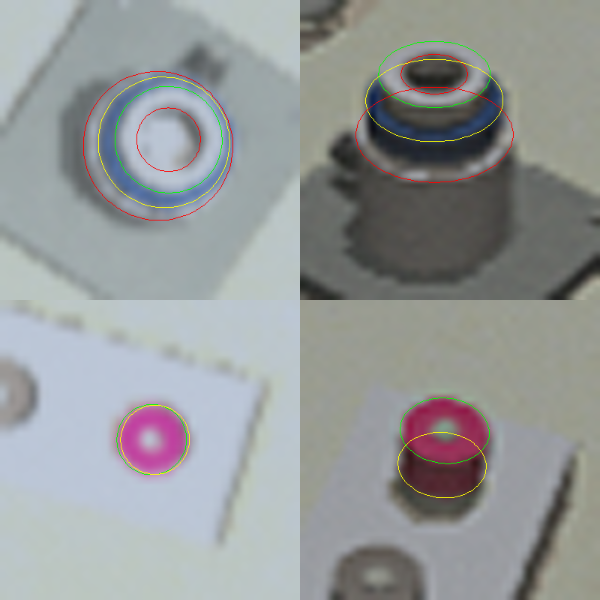

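Request:
carry_out(steps=[[[1,-2,0,0,0,-0.05],[3.5,-6.5,0,0,0,-0.2],[6.5,-11.5,0,0,0,-0.36],[9.5,-17,0,0,0,-0.53],[12.5,-22.5,0,0,0,-0.7],[15.5,-27.5,0,0,0,-0.86],[18.5,-33,0,0,0,-1.03],[21.5,-38,0,0,0,-1.19],[24,-42.5,-1,0,0,-1.33],[26,-46,-3,0,0,-1.43],[26.8,-47.5,-6,0,0,-1.48],[26.9,-47.8,-9,0,0,-1.49],[26.9,-47.8,-11,0,0,-1.49],[26.9,-47.8,-12,0,0,-1.49],[26.9,-47.8,-12,0,0,-1.49],[26.9,-47.8,-12,0,0,-1.49]]], fingers=0)

```text
time_s: 2.1
tcp_pos: [0.4902, 0.1071, 0.1174]
ee_rot: [[-0.961, 0.002, -0.276], [0.276, 0.001, -0.961], [-0.001, -1.0, -0.001]]
wrist_force: [-0.3, 0.4, -0.3]
gripper_width: 1.001
```

```bash
cat > look.py <<'E'
import sys
from h import *
from station import sense, optics
tag=sys.argv[1]; S=sense()
print({k:np.round(S[k],4).tolist() for k in("time_s","joints","tcp_pos","ee_rot","wrist_force","moment","gripper_width")})
u=sys.argv[2:]  # x y z centre
P=[float(v) for v in u[:3]]; k=10
out=[]
for n in("top","side"):
    c=optics.capture(n); np.savez(n+"_"+tag,**c)
    p=np.round(proj(c,P)[0]).astype(int); x,y=p-20
    overlay(c,eval(u[3]) if len(u)>3 else [],x,y,40,40,k,"o.png"); out.append(cv2.imread("o.png"))
cv2.imwrite(f"pics/{tag}.png",np.hstack(out))
E
python3 look.py above .4897 .1066 .07
```

```text
{'time_s': 2.1, 'joints': [30.9108, 17.3753, -26.0456, 0.0182, -46.4851, -46.9384], 'tcp_pos': [0.4902, 0.1071, 0.1174], 'ee_rot': [[-0.9612, 0.0015, -0.2759], [0.2759, 0.0006, -0.9612], [-0.0013, -1.0, -0.001]], 'wrist_force': [-0.3137, 0.3746, -0.3188], 'moment': [0.0896, -0.1175, 0.0388], 'gripper_width': 1.0014}
```

View pics/above.png

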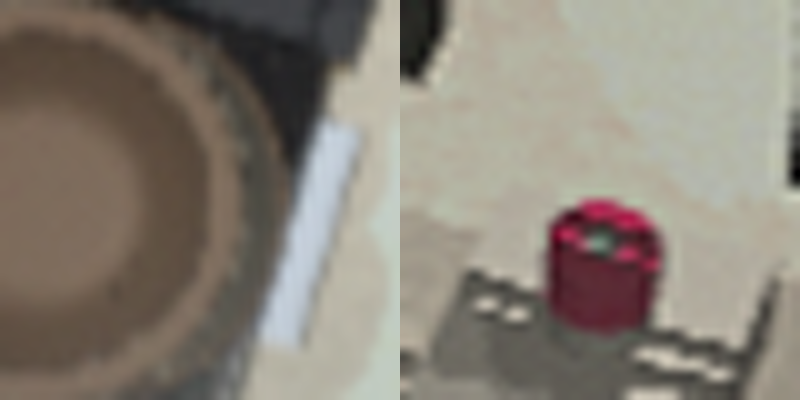

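Request:
carry_out(steps=[[[0,-0.05,-2,0,0,0],[0,-0.05,-4,0,0,0],[0,-0.05,-5.5,0,0,0],[0,-0.05,-6.1,0,0,0],[0,-0.05,-6.1,0,0,0],[0,-0.05,-6.1,0,0,0]]], fingers=0)

```text
time_s: 2.95
tcp_pos: [0.4901, 0.1065, 0.0563]
ee_rot: [[-0.961, 0.001, -0.276], [0.276, 0.001, -0.961], [-0.001, -1.0, -0.001]]
wrist_force: [0.4, -0.0, 0.2]
gripper_width: 1.0
```

Request:
carry_out(steps=[[[0,0,0,0,0,0],[0,0,0,0,0,0],[0,0,0,0,0,0],[0,0,0,0,0,0],[0,0,0,0,0,0],[0,0,0,0,0,0],[0,0,0,0,0,0],[0,0,0,0,0,0]]], fingers=255)

```text
time_s: 3.95
tcp_pos: [0.4896, 0.1062, 0.0555]
ee_rot: [[-0.961, -0.0, -0.276], [0.276, -0.0, -0.961], [0.0, -1.0, 0.0]]
wrist_force: [0.7, 0.1, -1.0]
gripper_width: 0.312
```

```bash
python3 look.py grip .4897 .1066 .07
```

```text
{'time_s': 3.95, 'joints': [30.8438, 22.6254, -29.7448, -0.0013, -37.6346, -46.8872], 'tcp_pos': [0.4896, 0.1062, 0.0555], 'ee_rot': [[-0.961, -0.0001, -0.2764], [0.2764, -0.0, -0.961], [0.0001, -1.0, 0.0001]], 'wrist_force': [0.727, 0.1169, -0.9886], 'moment': [0.1012, -0.0464, 0.0181], 'gripper_width': 0.3124}
```

View pics/grip.png

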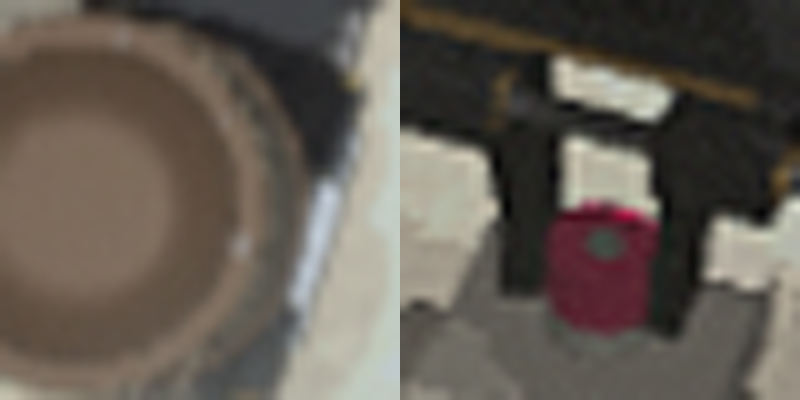

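Request:
carry_out(steps=[[[0,0,1,0,0,0],[0,0,3,0,0,0],[0,0,6,0,0,0],[0,0,9,0,0,0],[0,0,11.5,0,0,0],[0.5,-1,12.5,0,0,0],[1.5,-4,12.5,0,0,0],[3,-8,12.5,0,0,0],[4.7,-13,12.5,0,0,0],[6.5,-18,12.5,0,0,0],[8.3,-23,12.5,0,0,0],[9.6,-26.6,12.5,0,0,0],[10.2,-28.3,12.5,0,0,0],[10.4,-28.8,12,0,0,0],[10.4,-28.8,10.5,0,0,0],[10.4,-28.8,9.5,0,0,0],[10.4,-28.8,9,0,0,0],[10.4,-28.8,9,0,0,0],[10.4,-28.8,9,0,0,0]]], fingers=255)

```text
time_s: 6.42
tcp_pos: [0.594, -0.1815, 0.146]
ee_rot: [[-0.961, 0.001, -0.276], [0.276, -0.0, -0.961], [-0.001, -1.0, -0.0]]
wrist_force: [0.1, -0.4, -0.5]
gripper_width: 0.311
```

```bash
python3 look.py over .594 -.1815 .11 "[(.594,-.1815,.086,.021,(0,255,0)),(.594,-.1815,.086,.0125,(0,0,255))]"
```

```text
{'time_s': 6.425, 'joints': [-2.0802, 25.8764, -7.2308, 0.0111, -56.8381, -13.9371], 'tcp_pos': [0.594, -0.1815, 0.146], 'ee_rot': [[-0.9612, 0.0009, -0.2758], [0.2758, -0.0002, -0.9612], [-0.001, -1.0, -0.0001]], 'wrist_force': [0.1317, -0.4054, -0.5311], 'moment': [0.0666, -0.0779, -0.0122], 'gripper_width': 0.3111}
```

View pics/over.png

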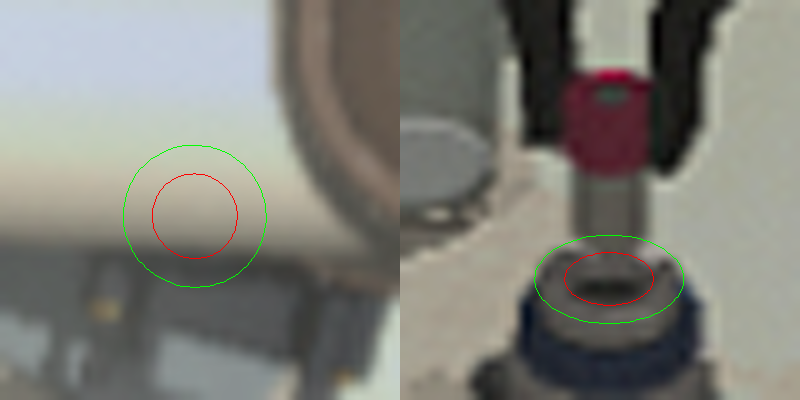

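Request:
carry_out(steps=[[[0,0,-0.4,0,0,0],[0,0,-0.8,0,0,0],[0,0,-1.1,0,0,0],[0,0,-1.4,0,0,0],[0,0,-1.6,0,0,0],[0,0,-1.8,0,0,0],[0,0,-2,0,0,0],[0,0,-2,0,0,0]]])

```text
time_s: 7.52
tcp_pos: [0.5936, -0.1818, 0.1254]
ee_rot: [[-0.961, -0.0, -0.276], [0.276, -0.0, -0.961], [0.0, -1.0, 0.0]]
wrist_force: [0.8, -0.1, -0.8]
gripper_width: 0.312
```

```bash
python3 look.py ins1 .594 -.1815 .11 "[(.594,-.1815,.086,.021,(0,255,0)),(.594,-.1815,.086,.0125,(0,0,255))]"
```

```text
{'time_s': 7.525, 'joints': [-2.1099, 27.0723, -8.5608, 0.006, -54.3708, -13.9356], 'tcp_pos': [0.5936, -0.1818, 0.1254], 'ee_rot': [[-0.9611, -0.0001, -0.2763], [0.2763, -0.0001, -0.9611], [0.0, -1.0, 0.0001]], 'wrist_force': [0.8307, -0.0848, -0.7553], 'moment': [-0.0528, -0.1422, -0.0364], 'gripper_width': 0.3117}
```

View pics/ins1.png

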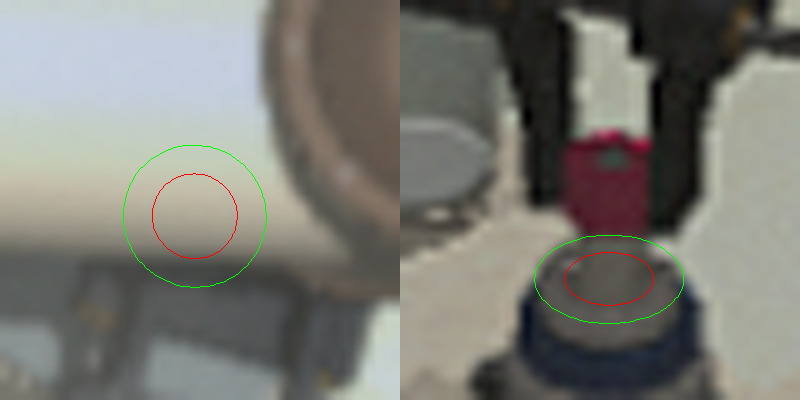

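Request:
carry_out(steps=[[[0,0,-0.4,0,0,0],[0,0,-0.8,0,0,0],[0,0,-1.1,0,0,0],[0,0,-1.4,0,0,0],[0,0,-1.6,0,0,0],[0,0,-1.8,0,0,0],[0,0,-1.95,0,0,0],[0,0,-1.95,0,0,0]]])

```text
time_s: 8.62
tcp_pos: [0.5938, -0.1818, 0.106]
ee_rot: [[-0.961, 0.0, -0.276], [0.276, -0.0, -0.961], [-0.0, -1.0, -0.0]]
wrist_force: [1.3, -0.8, -0.8]
gripper_width: 0.311
```

Request:
carry_out(steps=[[[0,0,-0.1,0,0,0],[0,0,-0.15,0,0,0],[0,0,-0.15,0,0,0],[0,0,-0.15,0,0,0]]])

```text
time_s: 9.12
tcp_pos: [0.5938, -0.1818, 0.1047]
ee_rot: [[-0.961, 0.001, -0.276], [0.276, -0.0, -0.961], [-0.001, -1.0, -0.0]]
wrist_force: [1.2, -2.4, 0.9]
gripper_width: 0.307
```

```bash
python3 look.py ins2 .594 -.1815 .11 "[(.594,-.1815,.104,.014,(0,255,0)),(.594,-.1815,.088,.014,(0,255,255)),(.594,-.1815,.086,.021,(0,0,255))]"
```

```text
{'time_s': 9.125, 'joints': [-2.1099, 28.3519, -9.8072, 0.0095, -51.8107, -13.9356], 'tcp_pos': [0.5938, -0.1818, 0.1047], 'ee_rot': [[-0.9611, 0.0005, -0.2763], [0.2763, -0.0001, -0.9611], [-0.0005, -1.0, -0.0]], 'wrist_force': [1.2002, -2.4477, 0.9412], 'moment': [-0.5576, -0.443, 0.0287], 'gripper_width': 0.3067}
```

View pics/ins2.png

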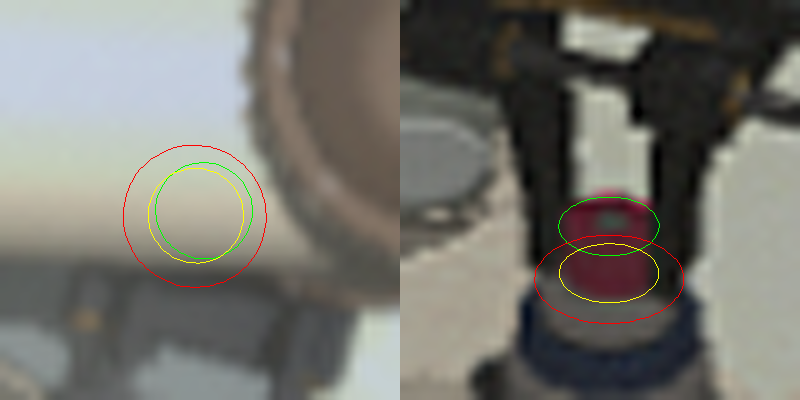

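Request:
carry_out(steps=[[[0,0,0,0,0,0],[0,0,0,0,0,0],[0,0,0,0,0,0],[0,0,0,0,0,0],[0,0,0,0,0,0],[0,0,0,0,0,0],[0,0,0,0,0,0],[0,0,0,0,0,0]]], fingers=0)

```text
time_s: 10.22
tcp_pos: [0.5936, -0.1818, 0.1046]
ee_rot: [[-0.961, -0.0, -0.276], [0.276, 0.0, -0.961], [0.0, -1.0, -0.0]]
wrist_force: [-0.6, -0.9, -1.2]
gripper_width: 0.991
```

```bash
python3 look.py rel .594 -.1815 .1 "[(.594,-.1815,.104,.014,(0,255,0)),(.594,-.1815,.088,.014,(0,255,255))]"
```

```text
{'time_s': 10.225, 'joints': [-2.1101, 28.3567, -9.8176, -0.0036, -51.8261, -13.934], 'tcp_pos': [0.5936, -0.1818, 0.1046], 'ee_rot': [[-0.961, -0.0, -0.2764], [0.2764, 0.0, -0.961], [0.0, -1.0, -0.0]], 'wrist_force': [-0.6038, -0.8676, -1.1578], 'moment': [0.0686, -0.1242, -0.0134], 'gripper_width': 0.9905}
```

View pics/rel.png

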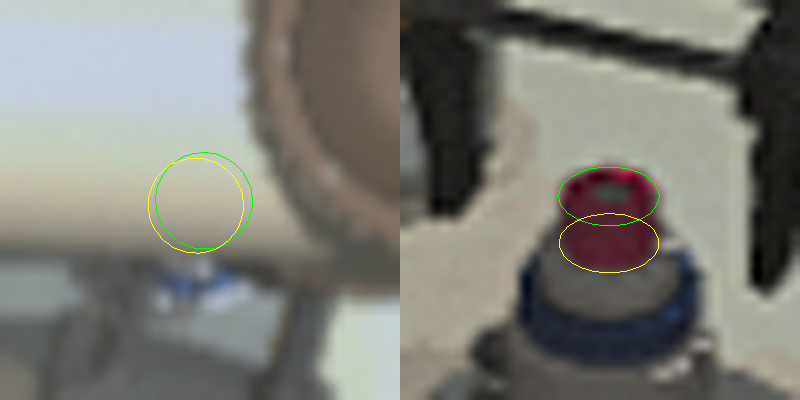

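Request:
carry_out(steps=[[[0,0,-0.5,0,0,0],[0,0,-1,0,0,0],[0,0,-1.5,0,0,0],[0,0,-2,0,0,0],[0,0,-2.4,0,0,0],[0,0,-2.6,0,0,0],[0,0,-2.6,0,0,0],[0,0,-2.6,0,0,0]]], fingers=0)

```text
time_s: 11.32
tcp_pos: [0.5938, -0.1818, 0.0788]
ee_rot: [[-0.961, 0.0, -0.276], [0.276, -0.0, -0.961], [-0.0, -1.0, -0.0]]
wrist_force: [1.1, 0.5, 0.2]
gripper_width: 1.003
```

Request:
carry_out(steps=[[[0,0,0,0,0,0],[0,0,0,0,0,0],[0,0,0,0,0,0],[0,0,0,0,0,0],[0,0,0,0,0,0],[0,0,0,0,0,0],[0,0,0,0,0,0]]], fingers=255)

```text
time_s: 12.2
tcp_pos: [0.5951, -0.1821, 0.0788]
ee_rot: [[-0.961, 0.003, -0.276], [0.276, -0.001, -0.961], [-0.003, -1.0, -0.0]]
wrist_force: [4.6, -1.9, -3.7]
gripper_width: 0.584
```

```bash
python3 look.py rg .594 -.1815 .09 "[(.594,-.1815,.104,.014,(0,255,0)),(.594,-.1815,.074,.026,(0,255,255))]"
```

```text
{'time_s': 12.2, 'joints': [-2.1182, 30.1026, -11.1558, 0.0468, -48.5505, -13.9326], 'tcp_pos': [0.5951, -0.1821, 0.0788], 'ee_rot': [[-0.9612, 0.0033, -0.276], [0.276, -0.0007, -0.9612], [-0.0034, -1.0, -0.0002]], 'wrist_force': [4.6291, -1.9158, -3.7246], 'moment': [-0.6067, -1.3223, -0.015], 'gripper_width': 0.5844}
```

View pics/rg.png

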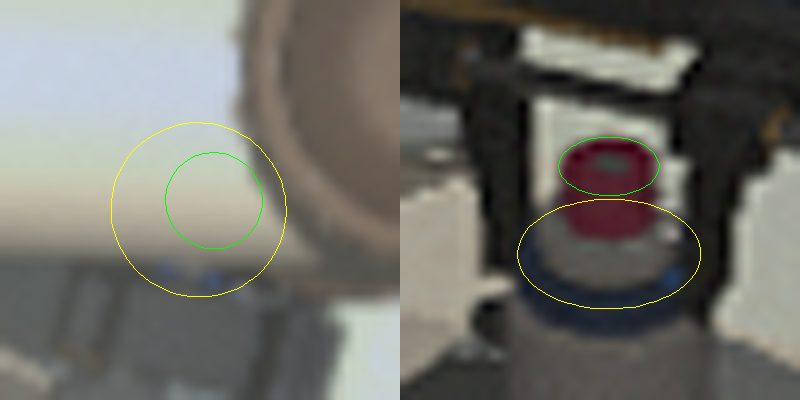

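Request:
carry_out(steps=[[[0.07,-0.02,0,0,0,0],[0.14,-0.04,0,0,0,0],[0.14,-0.04,0,0,0,0],[0.14,-0.04,0,0,0,0]]])

```text
time_s: 12.8
tcp_pos: [0.5952, -0.1821, 0.0787]
ee_rot: [[-0.961, 0.001, -0.276], [0.276, -0.0, -0.961], [-0.001, -1.0, -0.0]]
wrist_force: [3.5, -1.8, -1.0]
gripper_width: 0.584
```

```bash
python3 look.py rg1 .594 -.1815 .09
```

```text
{'time_s': 12.8, 'joints': [-2.1366, 30.1759, -11.009, 0.0032, -48.7859, -13.9033], 'tcp_pos': [0.5952, -0.1821, 0.0787], 'ee_rot': [[-0.9611, 0.0005, -0.2763], [0.2763, -0.0001, -0.9611], [-0.0005, -1.0, -0.0001]], 'wrist_force': [3.5335, -1.7568, -1.0399], 'moment': [-0.2192, -0.8917, 0.0894], 'gripper_width': 0.5839}
```

Request:
carry_out(steps=[[[0,0,0,0,0,-0.04],[0,0,0,0,0,-0.08],[0,0,0,0,0,-0.12],[0,0,0,0,0,-0.16],[0,0,0,0,0,-0.2]]])

```text
time_s: 13.52
tcp_pos: [0.5954, -0.1822, 0.0787]
ee_rot: [[-0.887, 0.001, -0.461], [0.461, -0.0, -0.887], [-0.001, -1.0, 0.0]]
wrist_force: [3.8, -1.9, -0.6]
gripper_width: 0.585
```

```bash
cat > st.py <<'E'
from station import sense
import numpy as np
S=sense(); R=S["ee_rot"]; y=np.arctan2(R[1,0],R[0,0])
print("t",S["time_s"],"yaw rel", round(((y-2.8618+np.pi)%(2*np.pi))-np.pi,4),"tcp",S["tcp_pos"].round(4),"F",S["wrist_force"].round(2),"M",S["moment"].round(3),"j6",S["joints"][5].round(2),"tau6",S["effort"][5].round(3),"w",round(S["gripper_width"],4))
E
python3 st.py
```

```text
t 13.525 yaw rel -0.1999 tcp [ 0.5954 -0.1822  0.0787] F [ 3.8  -1.95 -0.59] M [-0.319 -1.081  0.368] j6 -25.37 tau6 -0.15 w 0.5846
```

Request:
carry_out(steps=[[[0,0,0,0,0,-0.04],[0,0,0,0,0,-0.08],[0,0,0,0,0,-0.12],[0,0,0,0,0,-0.16]]])

```text
time_s: 14.02
tcp_pos: [0.5955, -0.1823, 0.0787]
ee_rot: [[-0.802, 0.001, -0.597], [0.597, -0.001, -0.802], [-0.001, -1.0, -0.0]]
wrist_force: [4.4, -1.9, -0.9]
gripper_width: 0.584
```

```bash
python3 st.py
```

```text
t 14.025 yaw rel -0.3599 tcp [ 0.5955 -0.1823  0.0787] F [ 4.4  -1.94 -0.87] M [-0.395 -1.129  0.373] j6 -34.54 tau6 -0.15 w 0.5836
```

Request:
carry_out(steps=[[[0,0,0,0,0,-0.04],[0,0,0,0,0,-0.08]]])

```text
time_s: 14.28
tcp_pos: [0.5956, -0.1823, 0.0788]
ee_rot: [[-0.752, 0.001, -0.659], [0.659, -0.001, -0.752], [-0.001, -1.0, -0.0]]
wrist_force: [3.7, -2.1, -0.7]
gripper_width: 0.586
```

```bash
python3 st.py
```

```text
t 14.275 yaw rel -0.4398 tcp [ 0.5956 -0.1823  0.0788] F [ 3.75 -2.11 -0.7 ] M [-0.538 -1.182  0.389] j6 -39.12 tau6 -0.151 w 0.5863
```

Request:
carry_out(steps=[[[0,0,0,0,0,-0.03],[0,0,0,0,0,-0.06]]])

```text
time_s: 14.52
tcp_pos: [0.5956, -0.1824, 0.0788]
ee_rot: [[-0.711, 0.001, -0.704], [0.704, -0.001, -0.711], [-0.001, -1.0, -0.001]]
wrist_force: [5.2, -2.2, -1.2]
gripper_width: 0.583
```

```bash
python3 st.py
```

```text
t 14.525 yaw rel -0.5007 tcp [ 0.5956 -0.1824  0.0788] F [ 5.25 -2.22 -1.16] M [-0.578 -1.355  0.4  ] j6 -42.6 tau6 -0.199 w 0.5833
```

Request:
carry_out(steps=[[[0,0,0,0,0,-0.03],[0,0,0,0,0,-0.06]]])

```text
time_s: 14.78
tcp_pos: [0.5957, -0.1824, 0.0787]
ee_rot: [[-0.667, 0.002, -0.745], [0.745, -0.001, -0.667], [-0.001, -1.0, -0.001]]
wrist_force: [4.4, -2.7, -1.7]
gripper_width: 0.589
```

```bash
python3 st.py
```

```text
t 14.775 yaw rel -0.5607 tcp [ 0.5957 -0.1824  0.0787] F [ 4.4  -2.74 -1.68] M [-0.657 -1.423  0.314] j6 -46.04 tau6 -0.203 w 0.5887
```

Request:
carry_out(steps=[[[0.04,-0.02,0,0,0,-0.03],[0.08,-0.04,0,0,0,-0.06]]])

```text
time_s: 15.02
tcp_pos: [0.5958, -0.1825, 0.0787]
ee_rot: [[-0.621, -0.0, -0.784], [0.784, -0.0, -0.621], [0.0, -1.0, 0.0]]
wrist_force: [2.8, -0.4, 0.4]
gripper_width: 0.586
```

```bash
python3 st.py
```

```text
t 15.025 yaw rel -0.6216 tcp [ 0.5958 -0.1825  0.0787] F [ 2.84 -0.43  0.39] M [-0.244 -0.974  0.333] j6 -49.47 tau6 -0.198 w 0.5863
```

Request:
carry_out(steps=[[[0,0,0,0,0,-0.03],[0,0,0,0,0,-0.06]]])

```text
time_s: 15.28
tcp_pos: [0.5958, -0.1825, 0.0787]
ee_rot: [[-0.572, 0.0, -0.82], [0.82, -0.0, -0.572], [-0.0, -1.0, -0.0]]
wrist_force: [3.8, -2.3, 1.0]
gripper_width: 0.585
```

```bash
python3 st.py
```

```text
t 15.275 yaw rel -0.6818 tcp [ 0.5958 -0.1825  0.0787] F [ 3.83 -2.26  1.01] M [-0.29  -1.026  0.442] j6 -52.93 tau6 -0.256 w 0.5852
```

Request:
carry_out(steps=[[[0,0,0,0,0,0]]])

```text
time_s: 15.4
tcp_pos: [0.5958, -0.1826, 0.0787]
ee_rot: [[-0.573, 0.0, -0.819], [0.819, -0.0, -0.573], [-0.0, -1.0, -0.0]]
wrist_force: [3.2, -0.6, 1.4]
gripper_width: 0.585
```

```bash
python3 st.py
```

```text
t 15.4 yaw rel -0.6807 tcp [ 0.5958 -0.1826  0.0787] F [ 3.25 -0.6   1.42] M [-0.285 -0.981  0.254] j6 -52.86 tau6 -0.304 w 0.585
```

Request:
carry_out(steps=[[[0,0,0,0,0,-0.03]]])

```text
time_s: 15.52
tcp_pos: [0.5958, -0.1826, 0.0787]
ee_rot: [[-0.548, 0.0, -0.837], [0.837, -0.0, -0.548], [-0.0, -1.0, 0.0]]
wrist_force: [3.2, -1.3, 1.4]
gripper_width: 0.584
```

```bash
python3 st.py
```

```text
t 15.525 yaw rel -0.7112 tcp [ 0.5958 -0.1826  0.0787] F [ 3.22 -1.31  1.36] M [-0.383 -0.908  0.503] j6 -54.62 tau6 -0.288 w 0.5837
```

Request:
carry_out(steps=[[[0,0,0,0,0,-0.03]]])

```text
time_s: 15.65
tcp_pos: [0.5959, -0.1826, 0.0787]
ee_rot: [[-0.522, 0.0, -0.853], [0.853, -0.0, -0.522], [-0.0, -1.0, 0.0]]
wrist_force: [2.9, -1.0, 0.2]
gripper_width: 0.588
```

```bash
python3 st.py
```

```text
t 15.65 yaw rel -0.7418 tcp [ 0.5959 -0.1826  0.0787] F [ 2.89 -1.04  0.16] M [-0.454 -1.     0.458] j6 -56.37 tau6 -0.343 w 0.5877
```

Request:
carry_out(steps=[[[0,0,0,0,0,-0.02]]])

```text
time_s: 15.78
tcp_pos: [0.5959, -0.1826, 0.0787]
ee_rot: [[-0.505, 0.0, -0.863], [0.863, -0.0, -0.505], [-0.0, -1.0, -0.0]]
wrist_force: [2.8, -2.3, 1.4]
gripper_width: 0.588
```

```bash
python3 st.py
```

```text
t 15.775 yaw rel -0.7614 tcp [ 0.5959 -0.1826  0.0787] F [ 2.83 -2.34  1.37] M [-0.461 -0.956  0.518] j6 -57.49 tau6 -0.424 w 0.5883
```

Request:
carry_out(steps=[[[0,0,0,0,0,-0.03]]])

```text
time_s: 15.9
tcp_pos: [0.5959, -0.1826, 0.0787]
ee_rot: [[-0.479, 0.0, -0.878], [0.878, -0.0, -0.479], [-0.0, -1.0, -0.0]]
wrist_force: [2.7, -1.2, 2.0]
gripper_width: 0.585
```

```bash
python3 st.py
```

```text
t 15.9 yaw rel -0.7918 tcp [ 0.5959 -0.1826  0.0787] F [ 2.65 -1.24  2.05] M [-0.598 -0.951  0.516] j6 -59.23 tau6 -0.356 w 0.5851
```

Request:
carry_out(steps=[[[0,0,0,0,0,-0.03]]])

```text
time_s: 16.02
tcp_pos: [0.5959, -0.1827, 0.0787]
ee_rot: [[-0.452, 0.0, -0.892], [0.892, -0.0, -0.452], [-0.0, -1.0, -0.0]]
wrist_force: [2.6, -2.8, 2.0]
gripper_width: 0.586
```

```bash
python3 st.py
```

```text
t 16.025 yaw rel -0.822 tcp [ 0.5959 -0.1827  0.0787] F [ 2.56 -2.8   1.99] M [-0.56  -0.962  0.557] j6 -60.96 tau6 -0.389 w 0.5857
```

Request:
carry_out(steps=[[[0,0,0,0,0,-0.02]]])

```text
time_s: 16.15
tcp_pos: [0.5959, -0.1827, 0.0787]
ee_rot: [[-0.435, 0.0, -0.901], [0.901, -0.0, -0.435], [-0.0, -1.0, -0.0]]
wrist_force: [3.7, -2.0, 1.3]
gripper_width: 0.586
```

```bash
python3 st.py
```

```text
t 16.15 yaw rel -0.8414 tcp [ 0.5959 -0.1827  0.0787] F [ 3.66 -1.97  1.35] M [-0.626 -0.926  0.589] j6 -62.07 tau6 -0.468 w 0.5864
```

Request:
carry_out(steps=[[[0,0,0,0,0,-0.02]]])

```text
time_s: 16.27
tcp_pos: [0.5959, -0.1827, 0.0787]
ee_rot: [[-0.417, 0.0, -0.909], [0.909, -0.0, -0.417], [-0.0, -1.0, -0.0]]
wrist_force: [2.1, -3.1, 1.2]
gripper_width: 0.586
```

```bash
python3 st.py
```

```text
t 16.275 yaw rel -0.8613 tcp [ 0.5959 -0.1827  0.0787] F [ 2.12 -3.11  1.22] M [-0.71  -0.996  0.552] j6 -63.21 tau6 -0.462 w 0.5863
```

Request:
carry_out(steps=[[[0,0,0,0,0,0],[0,0,0,0,0,0],[0,0,0,0,0,0]]])

```text
time_s: 16.65
tcp_pos: [0.5959, -0.1827, 0.0787]
ee_rot: [[-0.417, 0.0, -0.909], [0.909, -0.0, -0.417], [-0.0, -1.0, -0.0]]
wrist_force: [3.0, -2.9, 3.0]
gripper_width: 0.587
```

```bash
python3 st.py
```

```text
t 16.65 yaw rel -0.8603 tcp [ 0.5959 -0.1827  0.0787] F [ 3.02 -2.86  2.96] M [-0.929 -1.002  0.439] j6 -63.15 tau6 -0.45 w 0.587
```

Request:
carry_out(steps=[[[0,0,0,0,0,0],[0,0,0,0,0,0],[0,0,0,0,0,0],[0,0,0,0,0,0],[0,0,0,0,0,0],[0,0,0,0,0,0],[0,0,0,0,0,0]]], fingers=0)

```text
time_s: 17.52
tcp_pos: [0.5958, -0.1825, 0.0786]
ee_rot: [[-0.418, -0.0, -0.909], [0.909, 0.0, -0.418], [0.0, -1.0, 0.0]]
wrist_force: [0.2, -0.5, 0.3]
gripper_width: 1.002
```

```bash
python3 st.py; python3 look.py open .594 -.1815 .09 "[(.594,-.1815,.104,.014,(0,255,0))]"
```

```text
t 17.525 yaw rel -0.8603 tcp [ 0.5958 -0.1825  0.0786] F [ 0.2  -0.55  0.26] M [-0.01  -0.17  -0.037] j6 -63.14 tau6 -0.0 w 1.0016
{'time_s': 17.525, 'joints': [-2.1749, 30.2574, -10.8843, -0.0047, -48.8638, -63.1432], 'tcp_pos': [0.5958, -0.1825, 0.0786], 'ee_rot': [[-0.4175, -0.0001, -0.9087], [0.9087, 0.0001, -0.4175], [0.0001, -1.0, 0.0001]], 'wrist_force': [0.2001, -0.5462, 0.2561], 'moment': [-0.0103, -0.1703, -0.0375], 'gripper_width': 1.0016}
```

View pics/open.png

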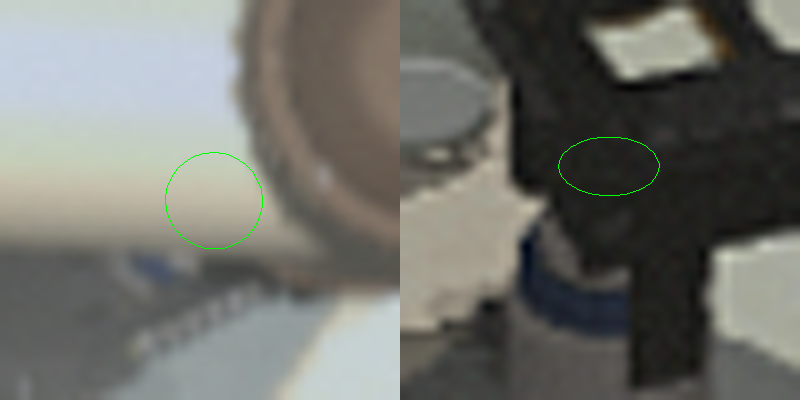

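Request:
carry_out(steps=[[[0,0,0.5,0,0,0],[0,0,1.5,0,0,0],[0,0,3,0,0,0],[0,0,5,0,0,0],[0,0,8,0,0,0],[0,0,11,0,0,0],[0,0,14,0,0,0],[-1,3,16,0,0,0],[-3,8,17,0,0,0],[-5,13,17,0,0,0],[-7,18,17,0,0,0],[-8,22,17,0,0,0],[-8,22,17,0,0,0],[-8,22,17,0,0,0]]], fingers=0)

```text
time_s: 19.38
tcp_pos: [0.516, 0.0373, 0.2494]
ee_rot: [[-0.418, 0.001, -0.908], [0.908, 0.0, -0.418], [-0.0, -1.0, -0.001]]
wrist_force: [0.6, -0.1, 0.3]
gripper_width: 1.0
```

```bash
python3 look.py fin .594 -.1815 .09 "[(.5945,-.182,.104,.014,(0,255,0)),(.5945,-.182,.088,.014,(0,255,255))]"
```

```text
{'time_s': 19.375, 'joints': [22.1417, 10.9254, -13.3478, 0.0175, -65.6532, -87.4431], 'tcp_pos': [0.516, 0.0373, 0.2494], 'ee_rot': [[-0.418, 0.0013, -0.9085], [0.9085, 0.0002, -0.418], [-0.0003, -1.0, -0.0013]], 'wrist_force': [0.592, -0.0958, 0.3219], 'moment': [0.0442, -0.0956, 0.0023], 'gripper_width': 1.0005}
```

View pics/fin.png

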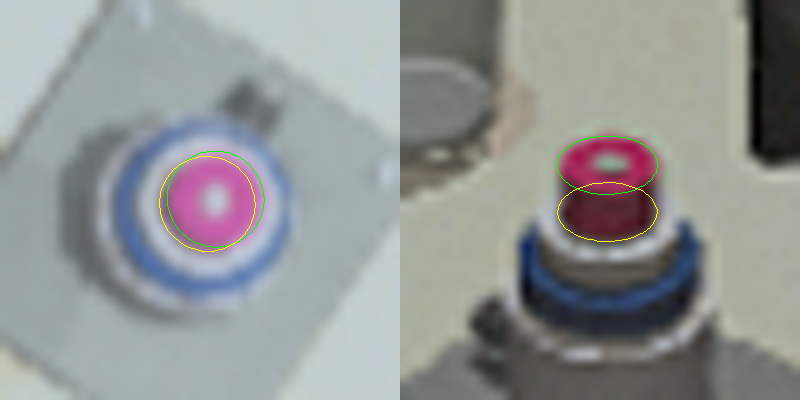

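```bash
python3 -c "
from station import ticket
print(ticket.finish_job())"
```

```text
the job is handed in; nothing more can be done
None
```

I moved the pink-capped cartridge from the rack into the holder, turned the blue ring clockwise to a snug bite, let go and handed the job in at about 19.4 s. No verdict was reported.

- **Cartridge:** in the last pictures from both cameras the cap's outline matches the home position (top at 104 mm above the bench) to about 1 mm, and it looks upright. While seating, the wrist force stayed below about 3 N.
- **Clamp:** I turned the ring 0.86 rad in all. The torque while turning was about 0.36 N m when free. It stepped up between 0.62 and 0.71 rad and reached about 0.57 N m at the end.
- **Squeeze:** the torque gives about 0.14 rad past the bite, and the turn angle gives 0.15 to 0.24 rad. They differ a little because the torque readings scatter by about ±0.04 N m, but both lie within the snug range of 0.06 to 0.30 rad. I did not check for ring slip directly.
- **Off-centre ring:** the ring's axis was 1 to 2 mm off my camera estimate, so I felt up to about 6 N sideways while holding it. I shifted the arm twice to ease this.
- **Clear of everything:** the gripper is open and well away from the holder, and the wrist force reads near zero. From the planned path, I expect the fixed rings, spent cartridges, bottles, jar and beaker were not touched. I did not compare their positions with the start pictures.

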